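Slacken the panel jack's knurled collar and press its spindle home

ROBOT

A 6-joint arm with a two-finger parallel gripper is mounted at the origin on a cart in front of the work surface, level with it; the furniture and walls round the work are solid. World frame = base frame: x ahead of the robot, y to its left, z up, the work surface at z = 0. Lengths are in m, angles in rad, forces in N, time in s.
With the tool pointing down it reaches from about 0.25 to 0.725 m from the base axis. Payload 9.7 kg.
Tool frame: the origin (TCP) lies at the very end of the fingers, on their centre line; the grasp point (between the pads) lies 19 mm behind it; z points along the fingers, y is the line along which they close (so a half turn about z gives the same grasp; the last joint's range is limited). The gripper opens to 85 mm and grips with 20 to 120 N. Pads are 22 mm wide; open, the fingers measure 114 mm over their backs; the gripper's body (76 mm by 85 mm) begins 54 mm behind the grasp point. The pads swing forward as they close: fully open they stand 13 mm farther back than shut.
Start: joints at [-1.2, 0.087, 0.176, 1.66, 0, 1.571], TCP at [0.199, -0.513, 0.231] pointing down, gripper open.
Joint ranges: [-3.13, 3.13], [-0.85, 1.81], [-1.15, 1.24], [-2.2, 2.28], [-1.44, 1.52], [-3.14, 3.14]. Speed limits (rad/s): [2.22, 2.22, 2.57, 3.14, 3.14, 3.14].

INTERFACE

Orientations are given as a unit quaternion [w, x, y, z].
In Python, from plant import * gives the robot as it stands. The module is installed in compiled form; this text tells all that it offers.
- The arm moves only by the shell command python3 -m handwheel 'ROWS' [FORCE]. ROWS is text: rows parted by semicolons, each of 7 numbers parted by spaces: the shift along the tool's x, y, z in cm, then the turn, a rotation vector about the tool's x, y, z in degrees, then the finger opening in cm, from 0 to 8.54. In form: dx dy dz wx wy wz hand; .... A call has 1 to 20 rows; each row shifts and turns the commanded pose from where the row before left it, along the tool's axes as they then stand; what a row does not reach is not made up. A row lasts 1/12 s, in which the tool goes at most 41.7 mm and 7.16 degrees, less where a joint would pass 70% of its speed; a pose out of reach is approached as far as the arm can. A call is refused whole if a number of a shift passes 4.17 or a number of a turn 7.16, either way. A call with a gripper value outside its range is refused whole. The fingers move at their own pace and stop on an object; FORCE is the grip in N (left out, the last holds). Time passes only in rows, so rows that do not move let the fingers close. It gives the time, the measured TCP pose, the force, the opening and the grip force at its end, in the units of the state.
- state(): the state, without advancing time (a new reading comes with each control period).
- capture(name): name is "scene" or "side" or "wrist"; returns the picture (480x640x3 uint8, red, green, blue); there is no depth.
- camera_params(name): a dict with "vertical_fov" (degrees; the focal length in pixels is half the picture's height over the tangent of half this angle, whatever the lens; pixels are square), "cx", "cy" (the principal point, pixels), "k1" (the pictures are not rectified: a ray, as slopes to the right and down, at radius r is drawn at 1 + k1 r^2 times it, then the intrinsics apply), "T" (4x4, takes a point from camera to world coordinates). Camera axes: x right, y up, looking along -z (the intrinsics and any distortion apply to the point x, -y, -z); pixel columns grow to the right and rows downward; lengths in m; the calibration is good to about 2 mm. A picture is of the moment at which its call begins: read the wrist's pose just before it. camera_params takes no time and is no camera call; for the wrist camera it gives the pose at the moment of the call.
- finish_job(): hands the job in; it is judged then, once.
Trained networks look in the newest picture that a camera, given by its name, has taken for a name from the list of things; names that differ only in an ending like _2 or _b are one class to them, and where a whole thing is asked for, a point or a joint stands for the part that bears it (a point fixed in the world has none). Each returns a list of dicts, best first, with "confidence" (0 to 1); they miss things now and then, are a little off and sometimes report something else, mostly with a low value. They report only what shows in the picture. A call takes as long as a camera call. They do not tell look-alikes from the thing itself.
- find_in(query, camera): "centre" ([column, row] in pixels, amid what is visible of it).
- regions_of(query, camera): "pixels" (480x640 bool, what is visible of it) and "centre" ([column, row] in pixels, amid what is visible of it).
The state is a dict: "time": time; "qpos": joint angles; "joint_velocities": joint speeds; "effort": joint torques, N m; "tool_pos": TCP position; "tool_rot": TCP orientation; "force": force on the tool from outside, world axes, zero at the start; "wrist_torque": the same for the moment, N m; "opening": finger opening in m; "finger_force": force on a finger pad.
Only numpy, scipy, OpenCV 4.12 (cv2) and the standard library are available. Lean on these libraries where they do the work, as an engineer would, in place of code of your own. Each camera call takes 0.05 s, during which the arm holds its last target. There are 200 camera calls.

TASK

One of the two panel jacks on the table still has its spindle standing up. With a fingertip on the knurled rim, and without gripping anything, roll that jack's locking collar two full turns counter-clockwise (seen from above) to loosen it, and only then press its spindle down with the fingertips until it is fully home. Stop the collar at two turns so that it stays well on its thread, and leave the other jack and the things lying around alone.

Things in the scene. Friction and masses are not known exactly. Their poses are not given: they have to be found in the camera images.
- jack_a: The raised jack, the one to work on: low steel panel jack, fixed to the table, upright. A round base plate (diameter 124 mm, top 10 mm above the table) carries a knurled locking collar (diameter 102 mm over its 36 vertical ridges, from 13 to 41 mm above the table, flat top), and out of the collar's middle stands a round spindle with a black rubber pad (34 mm across, 5 mm thick). Origin: centre of its underside, on the table; z up.
- rim_a (a point): Point on the axis of the raised jack at the middle height of its knurled rim, 27 mm above the table.
- pad_a (a point): Centre of the top of the rubber pad on the raised jack's spindle; moves down with it.
- stud_a (a point): Top of a small brass index stud (9 mm across, 2 mm high) on top of the raised jack's collar, 39 mm from the axis; goes round with the collar, so it shows the turns. With the collar at 0 it stands over the brass nib on the edge of the base plate.
- collar_a (a joint): Angle of the collar of the raised jack, radians, growing counter-clockwise seen from above (the loosening way); 0 is tight, 6.283 is one full turn. It turns about the vertical axis of its jack, stays at its height, stays where it is left; drag at the rim about 1.6 N, no stop for nearly four turns from tight. It starts at tight or up to 0.4 rad past it.
- spindle_a (a joint): Travel of the spindle of the raised jack, metres pressed down: 0 fully up (pad top 66 mm above the table), 0.018 fully home (pad top 48 mm above the table, 7 mm proud of the collar). It slides straight down with about 5 N of push (the push grows by 2 N for each 0.1 m/s) and stays where it is left. It starts between 0 and 0.003. Nothing in the mechanism blocks it while the collar is tight, but it must not be pressed down before the collar is loosened.
- jack_b: The other jack, same make, its spindle already down; leave it alone: low steel panel jack, fixed to the table, upright. A round base plate (diameter 124 mm, top 10 mm above the table) carries a knurled locking collar (diameter 102 mm over its 36 vertical ridges, from 13 to 41 mm above the table, flat top), and out of the collar's middle stands a round spindle with a black rubber pad (34 mm across, 5 mm thick). Origin: centre of its underside.
- collar_b (a joint): Angle of the collar of the other jack, radians, growing counter-clockwise seen from above (the loosening way); 0 is tight, 6.283 is one full turn. It turns about the vertical axis of its jack, stays at its height, stays where it is left; drag at the rim about 1.6 N, no stop for nearly four turns from tight. It starts at 0.
- spindle_b (a joint): Travel of the spindle of the other jack, metres pressed down: 0 fully up (pad top 66 mm above the table), 0.018 fully home (pad top 48 mm above the table, 7 mm proud of the collar). It slides straight down with about 5 N of push (the push grows by 2 N for each 0.1 m/s) and stays where it is left. It starts fully home.
- sanding_block: Cork sanding block, 53x97x26 mm, loose on the table behind the jacks; origin at the centre of its underside. Leave it.
- offcut_block: Dark wood offcut, 38x62x28 mm, loose on the table to the right of the jacks; origin at the centre of its underside. Leave it.
- try_square: Try square, 186x100 mm, 14 mm high, loose on the table behind the jacks; origin at the centre of its underside. Leave it.
There are look-alikes about, which are no part of the job. What is shaped like the jack_a but brown, pink or purple is not meant.

How it is judged:
On the way, in this order (a step that is already met when the one before it is completed fails the run):
1. the raised jack's collar has been loosened two turns while its spindle is still up (value of joint collar_a between 11.6 and 13.9 rad and value of joint spindle_a below 0.008 m), for 0.2 s.
2. the spindle is pressed fully home (value of joint spindle_a above 0.0155 m), for 0.2 s.
At the end, for the whole second after the job is handed in: The raised jack's collar stands about two turns (11.6 to 13.9 rad) from tight, its spindle is home (within 2.5 mm), the other jack is unturned (under 0.4 rad) and still down, and the loose things lie within 20 mm of where they were (value of joint collar_a between 11.6 and 13.9 rad and value of joint each of spindle_a, spindle_b above 0.0155 m and value of joint collar_b below 0.4 rad and not (distance of sanding_block from where it was at the start of the episode above 0.02 m) and not (distance of offcut_block from where it was at the start of the episode above 0.02 m) and not (distance of try_square from where it was at the start of the episode above 0.02 m)); the robot touches nothing.
It fails at once if the spindle is pressed down before its collar is loosened two turns (value of joint spindle_a above 0.008 m and value of joint collar_a below 11.6 rad).
It fails at once if the other jack's collar is turned (value of joint collar_b above 0.4 rad).
It fails at once if a loose bystander is pushed or carried off (distance of any of sanding_block, offcut_block, try_square from where it was at the start of the episode above 0.02 m).
It also fails if it takes over 72 s, if anything falls off the work surface, if the arm or the gripper's body presses on something with over 40 N, if the wrist force passes 120 N, or if a joint passes its speed limit or range.

## Working session

There is one attempt and no reset: what is moved stays moved. The work goes in short steps, Python scripts to look and compute and a shell command to move; the robot and the scene stay as the last step left them, time stands still between calls to the robot, and variables do not carry over. Pictures are saved under pics/ and viewed, at most 10 in all, crops included, and the job is handed in when it is done.

```bash
mkdir -p pics
cat > h.py <<'E'
from plant import *
import numpy as np, cv2
def ray(cam,px):
    p=camera_params(cam); f=240/np.tan(np.radians(p["vertical_fov"]/2))
    d=np.array([(px[0]-p["cx"])/f,(px[1]-p["cy"])/f]); u=d.copy()
    for _ in range(20): u=d/(1+p["k1"]*(u@u))
    T=np.array(p["T"]); return T[:3,3],T[:3,:3]@np.array([u[0],-u[1],-1])
def at(cam,px,z):
    o,d=ray(cam,px); return o+d*(z-o[2])/d[2]
def proj(cam,P):
    p=camera_params(cam); f=240/np.tan(np.radians(p["vertical_fov"]/2)); T=np.array(p["T"])
    q=T[:3,:3].T@(np.array(P)-T[:3,3]); u=np.array([q[0],-q[1]])/-q[2]
    u=u*(1+p["k1"]*(u@u)); return u*f+[p["cx"],p["cy"]]
def save(cam,name):
    im=capture(cam); cv2.imwrite("pics/"+name,im[:,:,::-1]); return im
E
python3 - <<'E'
from h import *
for c in("scene","side"):
    save(c,c+"0.png")
    print(c,np.array(camera_params(c)["T"])[:3,3])
    for q,z in(("jack_a",.03),("pad_a",.066),("stud_a",.043),("sanding_block",.013),("offcut_block",.014),("try_square",.007)):
        for r in find_in(q,c)[:5]: print(q,np.round(r["centre"]),round(r["confidence"],2),at(c,r["centre"],z).round(3))
s=state();print(s["time"],s["tool_rot"],s["force"])
E
```

```text
scene [-0.22903871  0.57009301  1.01628833]
jack_a [292. 272.] 0.91 [0.523 0.071 0.03 ]
jack_a [364. 306.] 0.9 [0.348 0.008 0.03 ]
jack_a [379. 229.] 0.83 [ 0.506 -0.176  0.03 ]
jack_a [283. 359.] 0.78 [0.346 0.222 0.03 ]
jack_a [287. 257.] 0.65 [0.567 0.053 0.03 ]
pad_a [283. 345.] 0.82 [0.351 0.216 0.066]
pad_a [292. 256.] 0.66 [0.533 0.062 0.066]
pad_a [192. 354.] 0.57 [0.443 0.365 0.066]
pad_a [363. 291.] 0.5 [0.358 0.006 0.066]
stud_a [199. 365.] 0.9 [0.428 0.363 0.043]
stud_a [294. 270.] 0.86 [0.514 0.071 0.043]
stud_a [283. 357.] 0.71 [0.342 0.225 0.043]
stud_a [365. 305.] 0.69 [0.341 0.013 0.043]
stud_a [206. 291.] 0.56 [0.582 0.257 0.043]
sanding_block [258. 223.] 0.57 [0.72  0.032 0.013]
sanding_block [379. 226.] 0.56 [ 0.524 -0.196  0.013]
try_square [311. 182.] 0.91 [ 0.774 -0.174  0.007]
side [0.60154447 1.15258093 0.68060635]
jack_a [344. 229.] 0.98 [ 0.527 -0.153  0.03 ]
jack_a [410. 377.] 0.9 [0.453 0.385 0.03 ]
jack_a [345. 283.] 0.87 [0.539 0.088 0.03 ]
jack_a [319. 339.] 0.77 [0.597 0.272 0.03 ]
jack_a [444. 323.] 0.77 [0.369 0.242 0.03 ]
pad_a [413. 354.] 0.72 [0.449 0.371 0.066]
pad_a [447. 303.] 0.69 [0.365 0.231 0.066]
pad_a [421. 246.] 0.49 [0.375 0.014 0.066]
pad_a [345. 262.] 0.45 [0.537 0.067 0.066]
stud_a [342. 279.] 0.95 [0.545 0.093 0.043]
stud_a [315. 336.] 0.94 [0.603 0.28  0.043]
stud_a [409. 371.] 0.83 [0.456 0.386 0.043]
stud_a [446. 319.] 0.76 [0.368 0.247 0.043]
stud_a [426. 264.] 0.65 [0.37  0.048 0.043]
sanding_block [256. 277.] 0.63 [0.723 0.023 0.013]
offcut_block [313. 196.] 0.59 [ 0.594 -0.391  0.014]
0.7 [1.75764926e-05 9.82860088e-01 1.84353049e-01 3.58036546e-06] [ 1.22755695 -0.47880037  0.22173371]
```

View pics/scene0.png

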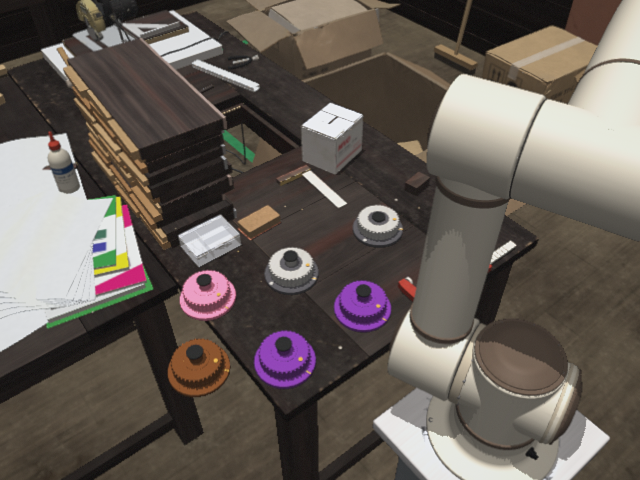

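View pics/side0.png

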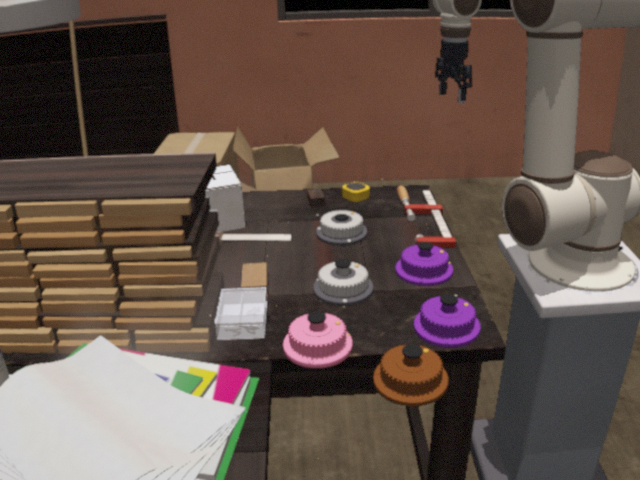

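Grey candidates are the raised jack at scene (291,268) / side (343,280) and the lowered one at scene (378,225) / side (341,226). The purple, pink and brown ones are look-alikes. The grey jack at (291,268) fits, so I'll confirm it in a crop.

Run:
```python
from h import *
a=cv2.imread("pics/scene0.png")[210:310,240:420]; b=cv2.imread("pics/side0.png")[200:310,270:450]
cv2.imwrite("pics/crop0.png",np.vstack([cv2.resize(a,None,fx=3,fy=3,interpolation=2),cv2.resize(b,(540,299),interpolation=2)])[:599])
R=[]
for c in("scene","side"):
    capture(c)
    for r in find_in("pad_a",c)+find_in("jack_a",c):
        if np.hypot(*(at(c,r["centre"],.05)[:2]-[.535,.065]))<.04: print(c,np.round(r["centre"],1),r["confidence"],at(c,r["centre"],.064).round(4),at(c,r["centre"],.02).round(4))
from scipy.spatial.transform import Rotation
q=state()["tool_rot"];print(Rotation.from_quat([q[1],q[2],q[3],q[0]]).as_matrix().round(3))
p=camera_params("wrist");print(p["vertical_fov"],np.array(p["T"]).round(3),state()["tool_pos"])
```

```text
scene [291.5 254.9] 0.75 [0.5383 0.0591 0.064 ] [0.5738 0.0355 0.02  ]
scene [290.5 272.7] 0.56 [0.4963 0.0925 0.064 ] [0.5298 0.0704 0.02  ]
side [343.7 264. ] 0.67 [0.5404 0.0709 0.064 ] [ 0.5361 -0.0063  0.02  ]
[[ 0.932  0.362  0.   ]
 [ 0.362 -0.932 -0.   ]
 [ 0.     0.    -1.   ]]
69.90913298322579 [[ 0.363  0.893  0.266  0.267]
 [-0.932  0.348  0.104 -0.486]
 [ 0.    -0.285  0.958  0.376]
 [ 0.     0.     0.     1.   ]] [ 0.19930062 -0.51264043  0.23131757]
```

View pics/crop0.png

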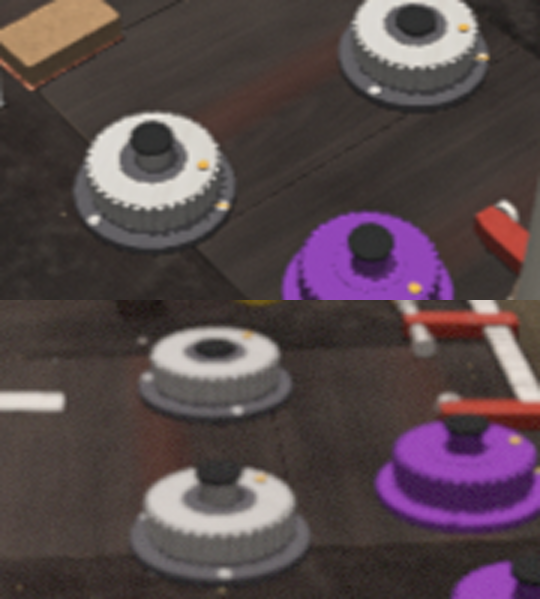

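Confirmed: the raised grey jack at scene (291,268), with its spindle up and stud nearly over the nib. Its axis is about (0.537, 0.066). I'm moving over it now.

```bash
python3 -m handwheel '3.1 -2.45 0 0 0 0 0;3.1 -2.45 0 0 0 0 0;3.1 -2.45 0 0 0 0 0;3.1 -2.45 0 0 0 0 0;3.1 -2.45 0 0 0 0 0;3.1 -2.45 0 0 0 0 0;3.1 -2.45 0 0 0 0 0;3.1 -2.45 0 0 0 0 0;3.1 -2.45 0 0 0 0 0;3.1 -2.45 0 0 0 0 0;3.1 -2.45 0 0 0 0 0;3.1 -2.45 0 0 0 0 0;3.1 -2.45 0 0 0 0 0;3.1 -2.45 0 0 0 0 0;3.1 -2.45 0 0 0 0 0;3.1 -2.45 0 0 0 0 0;3.1 -2.45 0 0 0 0 0;0 0 0 0 0 0 0;0 0 0 0 0 0 0' 20
cat > w.py <<'E'
from h import *
import sys
from scipy.spatial.transform import Rotation
def st():
    s=state(); q=s["tool_rot"]; M=Rotation.from_quat([q[1],q[2],q[3],q[0]]).as_matrix()
    print("t",round(s["time"],2),"tcp",np.round(s["tool_pos"],4),"yaw",round(np.degrees(np.arctan2(M[1,0],M[0,0])),2),"zax",M[:,2].round(3),"q",np.round(s["qpos"],2),"F",np.round(s["force"],1),"op",round(s["opening"],4)); return s,M
E
python3 - <<'E'
from w import *
st(); save("wrist","w1.png")
for q,z in(("pad_a",.064),("stud_a",.043),("jack_a",.03)):
    for r in find_in(q,"wrist"): print(q,np.round(r["centre"],1),round(r["confidence"],2),at("wrist",r["centre"],z).round(4))
E
```

```text
time: 2.58
tool_pos: [0.5399, 0.0682, 0.2304]
tool_rot: [-0.0, 0.983, 0.186, -0.001]
force: [-0.5, 0.3, 0.6]
opening: 0.0
finger_force: 0.0
t 2.58 tcp [0.5399 0.0682 0.2304] yaw 21.42 zax [-0.001 -0.    -1.   ] q [ 0.13  0.07  0.16  1.66 -0.    2.89] F [-0.5  0.3  0.6] op 0.0
pad_a [138.7  77.2] 0.79 [0.5966 0.2471 0.064 ]
pad_a [324.7 221.9] 0.75 [0.5382 0.0587 0.064 ]
pad_a [117.4 329.3] 0.7 [0.3563 0.2144 0.064 ]
pad_a [319.6 389.8] 0.64 [ 0.3615 -0.0055  0.064 ]
pad_a [320.3 204.7] 0.59 [0.5519 0.0685 0.064 ]
pad_a [  2.7 195.7] 0.55 [0.4552 0.3381 0.064 ]
stud_a [319.1 202.3] 0.83 [0.55   0.0683 0.043 ]
stud_a [137.2 308.9] 0.64 [0.3714 0.208  0.043 ]
stud_a [ 29.4 191.1] 0.62 [0.4589 0.3317 0.043 ]
stud_a [164.7  74.9] 0.6 [0.6063 0.2364 0.043 ]
jack_a [161.   80.4] 0.95 [0.6007 0.2439 0.03  ]
jack_a [527.2 297.1] 0.87 [ 0.532  -0.1851  0.03  ]
jack_a [140.5 308.9] 0.83 [0.3636 0.209  0.03  ]
jack_a [316.3 393.3] 0.72 [ 0.3284 -0.0148  0.03  ]
jack_a [ 36.7 189.4] 0.71 [0.4576 0.3345 0.03  ]
jack_a [324.6 208.2] 0.66 [0.5441 0.0596 0.03  ]
```

View pics/w1.png

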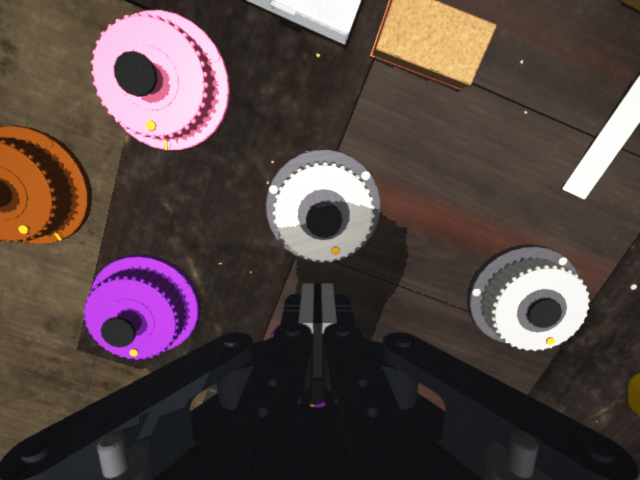

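The wrist view shows the raised grey jack at (324,207) with its stud at (335,251). The lowered one is at (530,300). Next I fit the axis from the jack's silhouette.

```bash
cat > fit.py <<'E'
from w import *
from scipy.optimize import minimize
def circ(cam,x,y,z,r):
    return np.array([proj(cam,[x+r*np.cos(t),y+r*np.sin(t),z]) for t in np.linspace(0,6.283,60)])
def model(cam,x,y):
    m=np.zeros((480*4,640*4),np.uint8)
    for z,r in((.0,.062),(.01,.062),(.041,.050),(.065,.017)):
        cv2.fillConvexPoly(m,cv2.convexHull((circ(cam,x,y,z,r)*4+2).astype(np.int32)),1)
    return cv2.resize(m*255,(640,480),interpolation=cv2.INTER_AREA)/255.
def axis(cam,guess=(.538,.061)):
    capture(cam)
    best=None
    g=proj(cam,[*guess,.03])
    for r in regions_of("jack_a",cam):
        if np.hypot(*(np.array(r["centre"])-g))<18 and (best is None or r["pixels"].sum()>best.sum()): best=r["pixels"]
    if best is None: return None
    f=lambda p: np.abs(model(cam,*p)-best).sum()/best.sum()
    s=minimize(f,guess,method="Nelder-Mead",options=dict(initial_simplex=[guess,(guess[0]+.008,guess[1]),(guess[0],guess[1]+.008)],xatol=1e-4,fatol=1e-4))
    return s.x.round(4),round(s.fun,3)
if __name__=="__main__":
    for c in("wrist","scene","side"): print(c,axis(c))
    im=cv2.imread("pics/w1.png").copy()
    hsv=cv2.cvtColor(im,cv2.COLOR_BGR2HSV)
    for n,c0 in(("stud",(335,251)),("ws",None)):
        if c0:
            w=hsv[240:262,324:346]; m=(w[...,1]>120)&(w[...,0]<35)&(w[...,2]>100); v,u=np.nonzero(m)
            px=[u.mean()+324,v.mean()+240]; print(px,m.sum(),at("wrist",px,.043).round(4))
E
python3 fit.py
```

```text
Traceback (most recent call last):
  File "fit.py", line 21, in <module>
    for c in("wrist","scene","side"): print(c,axis(c))
                                              ~~~~^^^
  File "fit.py", line 18, in axis
    s=minimize(f,guess,method="Nelder-Mead",options=dict(initial_simplex=[guess,(guess[0]+.008,guess[1]),(guess[0],guess[1]+.008)],xatol=1e-4,fatol=1e-4))
  File "fit.py", line 17, in <lambda>
    f=lambda p: np.abs(model(cam,*p)-best).sum()/best.sum()
                       ~~~~~^^^^^^^^
  File "fit.py", line 8, in model
    cv2.fillConvexPoly(m,cv2.convexHull((circ(cam,x,y,z,r)*4+2).astype(np.int32)),1)
                                         ~~~~^^^^^^^^^^^^^
  File "fit.py", line 4, in circ
    return np.array([proj(cam,[x+r*np.cos(t),y+r*np.sin(t),z]) for t in np.linspace(0,6.283,60)])
                     ~~~~^^^^^^^^^^^^^^^^^^^^^^^^^^^^^^^^^^^^^
  File "h.py", line 11, in proj
    p=camera_params(cam); f=240/np.tan(np.radians(p["vertical_fov"]/2)); T=np.array(p["T"])
ValueError: time passes only in moves, steps and waits
```

```bash
sed -i 's/^def ray/_cp=camera_params\n_c={}\ndef camera_params(c):\n    if c not in _c: _c[c]=_cp(c)\n    return _c[c]\ndef ray/' h.py; python3 fit.py
```

```text
wrist None
scene (array([0.5389, 0.0617]), np.float64(0.048))
side (array([0.5418, 0.0628]), np.float64(0.083))
[np.float64(335.2692307692308), np.float64(250.40384615384616)] 52 [0.5097 0.0346 0.043 ]
```

```bash
python3 - <<'E'
from h import *
for n,c,px in(("stack near corner bottom","scene",(165,245)),("stack right bottom","scene",(232,210)),("tray corner","scene",(190,262)),("tray R","scene",(240,240)),("stack right-bot","side",(208,352)),("side stack top right","side",(216,155)),("box","scene",(335,170))):
    print(n,at(c,px,0).round(3),at(c,px,.2).round(3))
E
python3 -m handwheel '3.6 0.3 0 0 0 0 0;3.55 0.33 0 0 0 0 0;0 0 4 0 0 0 0;0 0 4 0 0 0 0;0 0 4 0 0 0 0;0 0 4 0 0 0 0;0 0 0 0 0 0 0;0 0 0 0 0 0 0'
python3 - <<'E'
from w import *
st()
E
```

```text
stack near corner bottom [0.808 0.247 0.   ] [0.604 0.31  0.2  ]
stack right bottom [0.816 0.05  0.   ] [0.61  0.153 0.2  ]
tray corner [0.72  0.227 0.   ] [0.533 0.294 0.2  ]
tray R [0.709 0.094 0.   ] [0.525 0.188 0.2  ]
stack right-bot [0.796 0.258 0.   ] [0.739 0.521 0.2  ]
side stack top right [ 0.908 -0.8    0.   ] [ 0.818 -0.226  0.2  ]
box [ 0.78  -0.263  0.   ] [ 0.581 -0.099  0.2  ]
time: 3.85
tool_pos: [0.607, 0.0864, 0.07]
tool_rot: [-0.0, 0.983, 0.184, -0.002]
force: [0.8, -0.2, 1.5]
opening: 0.0001
finger_force: 0.0
t 3.85 tcp [0.607  0.0864 0.07  ] yaw 21.24 zax [-0.004 -0.001 -1.   ] q [0.14 0.24 0.04 1.37 0.   2.91] F [ 0.8 -0.2  1.5] op 0.0001
```

```bash
python3 -m handwheel '0 0 2.5 0 0 0 0;0 0 2.1 0 0 0 0;0 0 0 0 0 0 0;-0.3 0 0 0 0 0 0;-0.3 0 0 0 0 0 0;-0.2 0 0 0 0 0 0;0 0 0 0 0 0 0;0 0 0 0 0 0 0'
python3 - <<'E'
from w import *
st()
E
python3 -m handwheel '-0.2 0 0 0 0 0 0;-0.1 0 0 0 0 0 0;0 0 0 0 0 0 0;0 0 0 0 0 0 0'
python3 - <<'E'
from w import *
st()
E
```

```text
time: 4.52
tool_pos: [0.6016, 0.0837, 0.0268]
tool_rot: [0.0, 0.983, 0.184, 0.001]
force: [-0.0, -0.4, 0.2]
opening: 0.0001
finger_force: 0.0
t 4.52 tcp [0.6016 0.0837 0.0268] yaw 21.24 zax [ 0.002  0.    -1.   ] q [ 0.14  0.24 -0.05  1.28  0.    2.91] F [-0.  -0.4  0.2] op 0.0001
time: 4.85
tool_pos: [0.5987, 0.0827, 0.0257]
tool_rot: [-0.0, 0.983, 0.184, 0.001]
force: [1.7, 0.7, 1.9]
opening: -0.0003
finger_force: 1.4
t 4.85 tcp [0.5987 0.0827 0.0257] yaw 21.25 zax [ 0.001  0.    -1.   ] q [ 0.14  0.23 -0.06  1.28  0.    2.91] F [1.7 0.7 1.9] op -0.0003
```

```bash
python3 -m handwheel '-0.15 0 0 0 0 0 0;0 0 0 0 0 0 0;0 0 0 0 0 0 0'
python3 - <<'E'
from w import *
st()
E
```

```text
time: 5.1
tool_pos: [0.5985, 0.0826, 0.0259]
tool_rot: [-0.0, 0.983, 0.184, 0.002]
force: [8.1, 2.7, -1.6]
opening: -0.0002
finger_force: 4.6
t 5.1 tcp [0.5985 0.0826 0.0259] yaw 21.26 zax [ 0.004  0.001 -1.   ] q [ 0.14  0.23 -0.06  1.28  0.    2.91] F [ 8.1  2.7 -1.6] op -0.0002
```

```bash
python3 -m handwheel '-0.034 -0.643 0 0 0 -6 0;-0.034 -0.643 0 0 0 -6 0;-0.034 -0.643 0 0 0 -6 0;-0.034 -0.643 0 0 0 -6 0;-0.034 -0.643 0 0 0 -6 0;0 0 0 0 0 0 0'
cat > s.py <<'E'
from w import *
s,M=st(); d=np.array(s["tool_pos"][:2])-[.539,.061]
e=d/np.hypot(*d); F=np.array(s["force"][:2])
print("R",round(np.hypot(*d)*1000,1),"ang",round(np.degrees(np.arctan2(d[1],d[0])),1),"Frad",round(F@e,1),"Ftan",round(F@[-e[1],e[0]],1))
E
python3 s.py
python3 -m handwheel '-0.034 -0.643 0 0 0 -6 0;-0.034 -0.643 0 0 0 -6 0;-0.034 -0.643 0 0 0 -6 0;-0.034 -0.643 0 0 0 -6 0;-0.034 -0.643 0 0 0 -6 0;0 0 0 0 0 0 0'
python3 s.py
python3 - <<'E'
from w import *
save("wrist","w2.png"); st()
for r in find_in("stud_a","wrist"): print(np.round(r["centre"],1),round(r["confidence"],2),at("wrist",r["centre"],.043).round(4))
E
```

```text
time: 5.6
tool_pos: [0.5791, 0.1099, 0.0259]
tool_rot: [-0.001, 0.9, 0.436, 0.002]
force: [6.5, 10.5, -1.7]
opening: 0.0001
finger_force: 6.0
t 5.6 tcp [0.5791 0.1099 0.0259] yaw 51.71 zax [ 0.003  0.003 -1.   ] q [ 0.19  0.19 -0.1   1.27  0.    2.43] F [ 6.5 10.5 -1.7] op 0.0001
R 63.2 ang 50.7 Frad 12.3 Ftan 1.6
time: 6.1
tool_pos: [0.5485, 0.123, 0.0258]
tool_rot: [-0.001, 0.756, 0.654, 0.002]
force: [0.4, 13.8, 1.6]
opening: -0.0002
finger_force: 6.4
t 6.1 tcp [0.5485 0.123  0.0258] yaw 81.74 zax [ 0.001  0.005 -1.   ] q [ 0.22  0.13 -0.17  1.26  0.    1.93] F [ 0.4 13.8  1.6] op -0.0002
R 62.8 ang 81.3 Frad 13.7 Ftan 1.7
t 6.15 tcp [0.5486 0.123  0.0258] yaw 81.46 zax [ 0.     0.005 -1.   ] q [ 0.22  0.13 -0.17  1.26  0.    1.94] F [-0.4 13.9  2. ] op 0.0006
[404.3  45.9] 0.6 [0.5928 0.2191 0.043 ]
[353.1 325.6] 0.56 [0.5635 0.1177 0.043 ]
```

View pics/w2.png

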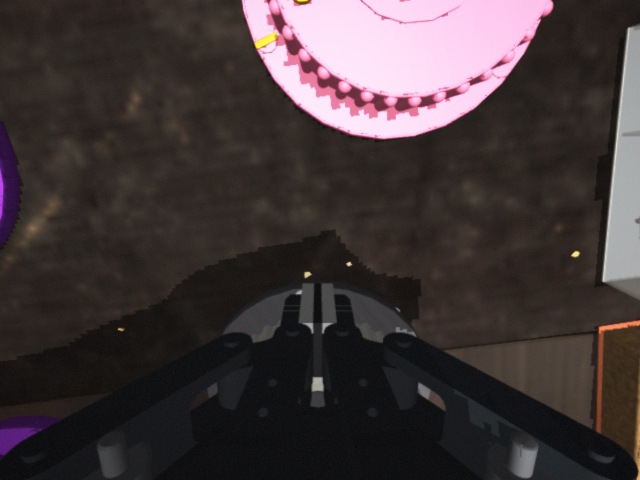

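```bash
cat > stud.py <<'E'
from h import *
import sys
def stud(cam,im,ax=(.539,.061)):
    hsv=cv2.cvtColor(im,cv2.COLOR_RGB2HSV).astype(int); out=[]
    for a in range(0,360,3):
        P=[ax[0]+.039*np.cos(np.radians(a)),ax[1]+.039*np.sin(np.radians(a)),.043]
        u,v=np.round(proj(cam,P)).astype(int); w=hsv[v-2:v+3,u-2:u+3].reshape(-1,3)
        out.append((((w[:,0]>10)&(w[:,0]<32)&(w[:,1]>90)&(w[:,2]>90)).sum(),a))
    m=max(out)[0]; return m,[a for n,a in out if n>=max(m-1,3)]
if __name__=="__main__":
    for c in("scene","side"):
        im=capture(c); print(c,stud(c,im))
        if len(sys.argv)>1: cv2.imwrite(f"pics/{c}{sys.argv[1]}.png",im[:,:,::-1])
E
python3 - <<'E'
from stud import *
for c in("scene","side"): print("start",c,stud(c,cv2.imread(f"pics/{c}0.png")[:,:,::-1]))
E
python3 stud.py 2
```

```text
start scene (np.int64(6), [210, 213, 216, 219, 222, 225])
start side (np.int64(4), [219, 222])
scene (np.int64(8), [279, 282, 285, 288, 291, 294])
side (np.int64(0), [])
```

The collar follows the finger: the stud went from about 219° to about 286° while the tool moved 60°. I'll keep going.

```bash
python3 -m handwheel '-0.032 -0.643 0 0 0 -6 0;-0.032 -0.643 0 0 0 -6 0;-0.032 -0.643 0 0 0 -6 0;-0.032 -0.643 0 0 0 -6 0;-0.032 -0.643 0 0 0 -6 0;-0.034 -0.643 0 0 0 -6 0;-0.034 -0.643 0 0 0 -6 0;-0.034 -0.643 0 0 0 -6 0;0 0 0 0 0 0 0'
python3 s.py
python3 -m handwheel '-0.034 -0.643 0 0 0 -6 0;-0.034 -0.643 0 0 0 -6 0;-0.034 -0.643 0 0 0 -6 0;-0.034 -0.643 0 0 0 -6 0;-0.034 -0.643 0 0 0 -6 0;-0.034 -0.643 0 0 0 -6 0;-0.034 -0.643 0 0 0 -6 0;-0.034 -0.643 0 0 0 -6 0;0 0 0 0 0 0 0'
python3 s.py; python3 stud.py
python3 - <<'E'
from h import *
print("nib",at("scene",(314.5,278.8),.012)-[.539,.061,0])
E
```

```text
time: 7.05
tool_pos: [0.499, 0.1078, 0.0255]
tool_rot: [-0.001, 0.425, 0.905, 0.0]
force: [-6.1, 4.0, 4.7]
opening: 0.0001
finger_force: 3.4
t 7.05 tcp [0.499  0.1078 0.0255] yaw 129.66 zax [-0.002  0.001 -1.   ] q [ 0.21  0.02 -0.3   1.26  0.    1.09] F [-6.1  4.   4.7] op 0.0001
R 61.6 ang 130.5 Frad 7.0 Ftan 2.1
time: 7.8
tool_pos: [0.4774, 0.0619, 0.025]
tool_rot: [-0.001, 0.022, 1.0, -0.0]
force: [0.1, -0.6, -0.4]
opening: -0.0001
finger_force: 0.0
t 7.8 tcp [0.4774 0.0619 0.025 ] yaw 177.48 zax [-0.001 -0.001 -1.   ] q [ 0.13 -0.05 -0.37  1.26 -0.    0.17] F [ 0.1 -0.6 -0.4] op -0.0001
R 61.6 ang 179.1 Frad -0.1 Ftan 0.6
scene (np.int64(9), [345, 348, 351, 354])
side (np.int64(4), [0, 3, 6, 345, 348, 351, 354, 357])
nib [-0.05201923 -0.02627779  0.012     ]
```

Contact was lost because the axis lies about 1 mm further in +x. I'm re-centring at axis (0.540, 0.0616) with a commanded radius of 60 mm.

```bash
sed -i 's/\[.539,.061\]/[.540,.0616]/' s.py; sed -i 's/ax=(.539,.061)/ax=(.540,.0616)/' stud.py
python3 -m handwheel '-0.25 0 0 0 0 -2.3 0;0 0 0 0 0 0 0;0 0 0 0 0 0 0'
python3 s.py
python3 -m handwheel '-0.033 -0.627 0 0 0 -6 0;-0.033 -0.627 0 0 0 -6 0;-0.033 -0.627 0 0 0 -6 0;-0.033 -0.627 0 0 0 -6 0;-0.033 -0.627 0 0 0 -6 0;0 0 0 0 0 0 0'
python3 s.py; python3 stud.py
```

```text
time: 8.15
tool_pos: [0.4788, 0.0628, 0.0249]
tool_rot: [-0.002, 0.006, 1.0, -0.0]
force: [-7.1, -0.3, 3.9]
opening: 0.0001
finger_force: 4.1
t 8.15 tcp [0.4788 0.0628 0.0249] yaw 179.36 zax [-0.004 -0.    -1.   ] q [ 0.13 -0.05 -0.36  1.26  0.    0.14] F [-7.1 -0.3  3.9] op 0.0001
R 61.2 ang 178.9 Frad 7.1 Ftan 0.4
time: 8.65
tool_pos: [0.4868, 0.0317, 0.0248]
tool_rot: [-0.002, -0.256, 0.967, -0.0]
force: [-7.4, -5.9, 3.9]
opening: -0.0001
finger_force: 4.5
t 8.65 tcp [0.4868 0.0317 0.0248] yaw -150.32 zax [-0.004 -0.002 -1.   ] q [ 0.07 -0.04 -0.35  1.26 -0.   -0.45] F [-7.4 -5.9  3.9] op -0.0001
R 61.0 ang -150.7 Frad 9.3 Ftan 1.5
scene (np.int64(6), [12, 15, 18, 21, 24])
side (np.int64(4), [12, 15, 18, 21, 24])
```

```bash
python3 -m handwheel '-0.033 -0.627 0 0 0 -6 0;-0.033 -0.627 0 0 0 -6 0;-0.033 -0.627 0 0 0 -6 0;-0.033 -0.627 0 0 0 -6 0;-0.033 -0.627 0 0 0 -6 0;-0.033 -0.627 0 0 0 -6 0;-0.033 -0.627 0 0 0 -6 0;-0.033 -0.627 0 0 0 -6 0;-0.033 -0.627 0 0 0 -6 0;-0.033 -0.627 0 0 0 -6 0;0 0 0 0 0 0 0'
python3 s.py
python3 -m handwheel '-0.033 -0.627 0 0 0 -6 0;-0.033 -0.627 0 0 0 -6 0;-0.033 -0.627 0 0 0 -6 0;-0.033 -0.627 0 0 0 -6 0;-0.033 -0.627 0 0 0 -6 0;-0.033 -0.627 0 0 0 -6 0;-0.033 -0.627 0 0 0 -6 0;-0.033 -0.627 0 0 0 -6 0;-0.033 -0.627 0 0 0 -6 0;-0.033 -0.627 0 0 0 -6 0;0 0 0 0 0 0 0'
python3 s.py; python3 stud.py
```

```text
time: 9.67
tool_pos: [0.5406, 0.0006, 0.025]
tool_rot: [-0.002, -0.705, 0.709, -0.001]
force: [0.8, -11.0, 0.2]
opening: 0.0003
finger_force: 5.5
t 9.67 tcp [0.5406 0.0006 0.025 ] yaw -90.37 zax [-0.001 -0.004 -1.   ] q [ 0.    0.09 -0.23  1.26 -0.   -1.56] F [  0.8 -11.    0.2] op 0.0003
R 61.0 ang -89.4 Frad 11.0 Ftan 0.7
time: 10.58
tool_pos: [0.594, 0.0318, 0.0251]
tool_rot: [0.001, 0.965, -0.261, 0.001]
force: [8.6, -3.7, -3.9]
opening: 0.0
finger_force: 4.7
t 10.58 tcp [0.594  0.0318 0.0251] yaw -30.3 zax [ 0.002 -0.002 -1.   ] q [ 0.05  0.21 -0.09  1.27 -0.   -2.56] F [ 8.6 -3.7 -3.9] op 0.0
R 61.7 ang -28.8 Frad 9.3 Ftan 0.9
scene (np.int64(8), [132, 135, 138])
side (np.int64(4), [126, 129, 132, 135, 138])
```

```bash
python3 -m handwheel '-0.033 -0.627 0 0 0 -6 0;-0.033 -0.627 0 0 0 -6 0;-0.033 -0.627 0 0 0 -6 0;-0.033 -0.627 0 0 0 -6 0;0 0 0 0 0 0 0;1 0 0 0 0 0 0;1 0 0 0 0 0 0;0 0 -4 0 0 0 0;0 0 -4 0 0 0 0;0 0 0 0 0 0 0'
python3 s.py; python3 stud.py
python3 -m handwheel '0 0 0 0 0 7 0;0 0 0 0 0 7 0;0 0 0 0 0 7 0;0 0 0 0 0 7 0;0 0 0 0 0 7 0;0 0 0 0 0 7 0;0 0 0 0 0 7 0;0 0 0 0 0 7 0;0 0 0 0 0 7 0;0 0 0 0 0 7 0;0 0 0 0 0 7 0;0 0 0 0 0 7 0;0 0 0 0 0 7 0;0 0 0 0 0 7 0;0 0 0 0 0 7 0;0 0 0 0 0 7 0;0 0 0 0 0 7 0;0 0 0 0 0 7 0;0 0 0 0 0 7 0;0 0 0 0 0 7 0' >/dev/null
python3 -m handwheel '0 0 0 0 0 7 0;0 0 0 0 0 7 0;0 0 0 0 0 7 0;0 0 0 0 0 7 0;0 0 0 0 0 7 0;0 0 0 0 0 7 0;0 0 0 0 0 7 0;0 0 0 0 0 7 0;0 0 0 0 0 7 0;0 0 0 0 0 7 0;0 0 0 0 0 7 0;0 0 0 0 0 7 0;0 0 0 0 0 7 0;0 0 0 0 0 7 0;0 0 0 0 0 7 0;0 0 0 0 0 7 0;0 0 0 0 0 7 0;0 0 0 0 0 7 0;0 0 0 0 0 7 0;0 0 0 0 0 7 0' >/dev/null
python3 -m handwheel '0 0 0 0 0 7 0;0 0 0 0 0 7 0;0 0 0 0 0 7 0;0 0 0 0 0 7 0;0 0 0 0 0 7 0;0 0 0 0 0 7 0;0 0 0 0 0 7 0;0 0 0 0 0 7 0;0 0 0 0 0 0 0;0 0 0 0 0 0 0' >/dev/null
python3 s.py
```

```text
time: 11.52
tool_pos: [0.6229, 0.0539, 0.1132]
tool_rot: [-0.001, 0.998, -0.058, 0.005]
force: [1.6, 0.5, 0.0]
opening: 0.0001
finger_force: 0.0
t 11.52 tcp [0.6229 0.0539 0.1132] yaw -6.65 zax [ 0.009  0.001 -1.   ] q [ 0.09  0.24  0.13  1.44  0.   -2.94] F [1.6 0.5 0. ] op 0.0001
R 83.3 ang -5.3 Frad 1.5 Ftan 0.7
scene (np.int64(8), [156, 159, 162, 165])
side (np.int64(4), [141, 144, 147, 150, 153, 156, 159, 162])
t 15.78 tcp [0.6195 0.0534 0.104 ] yaw 17.7 zax [-0.002 -0.    -1.   ] q [0.09 0.25 0.11 1.44 0.   2.92] F [ 0.5 -0.2 -0.3] op 0.0001
R 79.9 ang -5.9 Frad 0.5 Ftan -0.2
```

```bash
python3 -m handwheel '0.18 -3.2 0 0 0 0 0;0 0 4 0 0 0 0;0 0 3.9 0 0 0 0;0 0 0 0 0 0 0;-0.5 0 0 0 0 0 0;-0.5 0 0 0 0 0 0;-0.3 0 0 0 0 0 0;-0.2 0 0 0 0 0 0;0 0 0 0 0 0 0;0 0 0 0 0 0 0'
python3 s.py
python3 -m handwheel '-0.033 -0.627 0 0 0 -6 0;-0.033 -0.627 0 0 0 -6 0;-0.033 -0.627 0 0 0 -6 0;-0.033 -0.627 0 0 0 -6 0;-0.033 -0.627 0 0 0 -6 0;0 0 0 0 0 0 0'
python3 s.py
```

```text
time: 16.62
tool_pos: [0.5994, 0.0799, 0.0287]
tool_rot: [-0.0, 0.988, 0.153, 0.002]
force: [4.7, 1.1, 3.4]
opening: -0.0
finger_force: 2.3
t 16.62 tcp [0.5994 0.0799 0.0287] yaw 17.55 zax [ 0.005  0.001 -1.   ] q [ 0.13  0.23 -0.06  1.28  0.    2.97] F [4.7 1.1 3.4] op -0.0
R 62.2 ang 17.1 Frad 4.8 Ftan -0.3
time: 17.12
tool_pos: [0.5822, 0.1073, 0.0283]
tool_rot: [-0.0, 0.914, 0.407, 0.002]
force: [4.4, 5.3, 2.8]
opening: 0.0001
finger_force: 3.1
t 17.12 tcp [0.5822 0.1073 0.0283] yaw 47.98 zax [ 0.004  0.002 -1.   ] q [ 0.18  0.2  -0.09  1.28  0.    2.49] F [4.4 5.3 2.8] op 0.0001
R 62.2 ang 47.3 Frad 6.9 Ftan 0.4
```

```bash
python3 -m handwheel '-0.13 -0.627 0.2 0 0 -6 0;-0.033 -0.62 0 0 0 -6 0;-0.033 -0.62 0 0 0 -6 0;-0.033 -0.62 0 0 0 -6 0;-0.033 -0.62 0 0 0 -6 0;-0.033 -0.62 0 0 0 -6 0;-0.033 -0.62 0 0 0 -6 0;-0.033 -0.62 0 0 0 -6 0;-0.033 -0.62 0 0 0 -6 0;-0.033 -0.62 0 0 0 -6 0;0 0 0 0 0 0 0' >/dev/null
python3 s.py;python3 stud.py
python3 -m handwheel '-0.033 -0.62 0 0 0 -6 0;-0.033 -0.62 0 0 0 -6 0;-0.033 -0.62 0 0 0 -6 0;-0.033 -0.62 0 0 0 -6 0;-0.033 -0.62 0 0 0 -6 0;-0.033 -0.62 0 0 0 -6 0;-0.033 -0.62 0 0 0 -6 0;-0.033 -0.62 0 0 0 -6 0;-0.033 -0.62 0 0 0 -6 0;-0.033 -0.62 0 0 0 -6 0;0 0 0 0 0 0 0' >/dev/null
python3 s.py;python3 stud.py
```

```text
t 18.03 tcp [0.5221 0.1206 0.0267] yaw 108.05 zax [ 0.001  0.006 -1.   ] q [ 0.22  0.07 -0.24  1.26  0.01  1.48] F [-6.2 14.5  9.7] op -0.0003
R 61.7 ang 106.9 Frad 15.7 Ftan 1.7
scene (np.int64(9), [243, 246, 249, 252])
side (np.int64(0), [])
t 19.05 tcp [0.4801 0.0739 0.0249] yaw 167.95 zax [-0.004  0.001 -1.   ] q [ 0.15 -0.04 -0.35  1.26  0.    0.36] F [-12.5   2.2   8.3] op -0.0001
R 61.2 ang 168.4 Frad 12.7 Ftan 0.3
scene (np.int64(0), [])
side (np.int64(5), [309, 312, 315, 318, 321, 324])
```

```bash
python3 -m handwheel '-0.033 -0.62 0 0 0 -6 0;-0.033 -0.62 0 0 0 -6 0;-0.033 -0.62 0 0 0 -6 0;-0.033 -0.62 0 0 0 -6 0;-0.033 -0.62 0 0 0 -6 0;-0.033 -0.62 0 0 0 -6 0;-0.033 -0.62 0 0 0 -6 0;-0.033 -0.62 0 0 0 -6 0;-0.033 -0.62 0 0 0 -6 0;-0.033 -0.62 0 0 0 -6 0;0 0 0 0 0 0 0' >/dev/null
python3 s.py;python3 stud.py
python3 -m handwheel '-0.033 -0.62 0 0 0 -6 0;-0.033 -0.62 0 0 0 -6 0;-0.033 -0.62 0 0 0 -6 0;-0.033 -0.62 0 0 0 -6 0;-0.033 -0.62 0 0 0 -6 0;-0.033 -0.62 0 0 0 -6 0;-0.033 -0.62 0 0 0 -6 0;-0.033 -0.62 0 0 0 -6 0;-0.033 -0.62 0 0 0 -6 0;-0.033 -0.62 0 0 0 -6 0;0 0 0 0 0 0 0' >/dev/null
python3 s.py;python3 stud.py
python3 -m handwheel '-0.033 -0.62 0 0 0 -6 0;-0.033 -0.62 0 0 0 -6 0;-0.033 -0.62 0 0 0 -6 0;-0.033 -0.62 0 0 0 -6 0;-0.033 -0.62 0 0 0 -6 0;-0.033 -0.62 0 0 0 -6 0;-0.033 -0.62 0 0 0 -6 0;-0.033 -0.62 0 0 0 -6 0;-0.033 -0.62 0 0 0 -6 0;-0.033 -0.62 0 0 0 -6 0;0 0 0 0 0 0 0' >/dev/null
python3 s.py
python3 -m handwheel '1 0 0 0 0 0 0;1 0 0 0 0 0 0;0 0 -4 0 0 0 0;0 0 -4 0 0 0 0;0 0 0 0 0 0 0'; python3 stud.py 3
```

```text
t 20.07 tcp [0.4996 0.0159 0.0248] yaw -132.14 zax [-0.002 -0.002 -1.   ] q [ 0.03 -0.01 -0.32  1.26 -0.   -0.8 ] F [-4.7 -8.4  4.4] op 0.0001
R 61.0 ang -131.5 Frad 9.4 Ftan 2.0
scene (np.int64(6), [6, 9, 12, 15, 18])
side (np.int64(4), [6, 9, 12, 15])
t 21.08 tcp [0.5594 0.0035 0.025 ] yaw -72.14 zax [ 0.001 -0.003 -1.   ] q [ 0.01  0.13 -0.18  1.26 -0.   -1.87] F [ 3.7 -6.5 -0.8] op -0.0002
R 61.3 ang -71.5 Frad 7.3 Ftan 1.5
scene (np.int64(6), [63, 66, 69, 72, 75, 78])
side (np.int64(4), [60, 63, 66, 69])
t 22.1 tcp [0.6005 0.0487 0.0252] yaw -12.08 zax [ 0.004 -0.001 -1.   ] q [ 0.08  0.22 -0.07  1.27 -0.   -2.85] F [11.  -2.1 -5. ] op -0.0001
R 61.8 ang -12.1 Frad 11.2 Ftan 0.2
time: 22.52
tool_pos: [0.6207, 0.0444, 0.1131]
tool_rot: [-0.001, 0.994, -0.109, 0.005]
force: [1.0, 0.1, 1.2]
opening: 0.0001
finger_force: 0.0
scene (np.int64(8), [126, 129, 132])
side (np.int64(4), [117, 120, 123, 126, 129])
```

```bash
python3 -m handwheel '0 0 0 0 0 7 0;0 0 0 0 0 7 0;0 0 0 0 0 7 0;0 0 0 0 0 7 0;0 0 0 0 0 7 0;0 0 0 0 0 7 0;0 0 0 0 0 7 0;0 0 0 0 0 7 0;0 0 0 0 0 7 0;0 0 0 0 0 7 0;0 0 0 0 0 7 0;0 0 0 0 0 7 0;0 0 0 0 0 7 0;0 0 0 0 0 7 0;2.88 2.73 0 0 0 0 0;2.88 2.73 0 0 0 0 0;2.88 2.73 0 0 0 0 0;0 0 0 0 0 0 0;0 0 0 0 0 0 0'
python3 s.py
```

```text
time: 24.2
tool_pos: [0.5089, -0.0087, 0.1037]
tool_rot: [-0.001, -0.57, 0.822, 0.0]
force: [0.3, 0.0, 0.2]
opening: 0.0
finger_force: 0.0
t 24.2 tcp [ 0.5089 -0.0087  0.1037] yaw -110.53 zax [-0.001 -0.    -1.   ] q [-0.02 -0.02 -0.18  1.41 -0.   -1.23] F [0.3 0.  0.2] op 0.0
R 76.8 ang -113.9 Frad -0.1 Ftan 0.2
```

```bash
python3 -m handwheel '0 0 4 0 0 3.4 0;0 0 3.9 0 0 0 0;0 0 0 0 0 0 0;-0.5 0 0 0 0 0 0;-0.5 0 0 0 0 0 0;-0.4 0 0 0 0 0 0;-0.35 0 0 0 0 0 0;0 0 0 0 0 0 0;0 0 0 0 0 0 0' >/dev/null
python3 s.py
python3 -m handwheel '-0.033 -0.62 0 0 0 -6 0;-0.033 -0.62 0 0 0 -6 0;-0.033 -0.62 0 0 0 -6 0;-0.033 -0.62 0 0 0 -6 0;-0.033 -0.62 0 0 0 -6 0;-0.033 -0.62 0 0 0 -6 0;-0.033 -0.62 0 0 0 -6 0;-0.033 -0.62 0 0 0 -6 0;-0.033 -0.62 0 0 0 -6 0;-0.033 -0.62 0 0 0 -6 0;-0.033 -0.62 0 0 0 -6 0;-0.033 -0.62 0 0 0 -6 0;0 0 0 0 0 0 0' >/dev/null
python3 s.py; python3 stud.py
```

```text
t 24.95 tcp [0.5181 0.0052 0.0276] yaw -113.95 zax [ 0.    -0.008 -1.   ] q [ 0.01  0.03 -0.28  1.26 -0.01 -1.14] F [ -8.7 -20.4   6. ] op 0.0002
R 60.5 ang -111.2 Frad 22.2 Ftan -0.8
t 26.03 tcp [0.5886 0.0235 0.0276] yaw -41.55 zax [ 0.004 -0.    -1.   ] q [ 0.04  0.19 -0.1   1.27 -0.   -2.38] F [ 4.5 -1.9  1.1] op -0.0
R 61.8 ang -38.1 Frad 4.7 Ftan 1.3
scene (np.int64(6), [192, 195, 198, 201, 204, 207])
side (np.int64(2), [])
```

```bash
python3 -m handwheel '-0.1 -0.62 0 0 0 -6 0;-0.033 -0.62 0 0 0 -6 0;-0.033 -0.62 0 0 0 -4 0;0 0 0 0 0 0 0;1 0 0 0 0 0 0;1 0 0 0 0 0 0;0 0 -4 0 0 0 0;0 0 -4 0 0 0 0;0 0 0 0 0 0 0' >/dev/null
python3 s.py; python3 stud.py 4
python3 - <<'E'
import cv2,numpy as np
a=cv2.imread("pics/scene0.png")[240:300,255:330]; b=cv2.imread("pics/scene4.png")[240:300,255:330]
cv2.imwrite("pics/cmp.png",cv2.resize(np.hstack([a,b]),None,fx=5,fy=5,interpolation=2))
E
```

```text
t 26.88 tcp [0.6169 0.0297 0.1133] yaw -26.0 zax [ 0.009  0.001 -1.   ] q [ 0.05  0.23  0.11  1.44  0.   -2.64] F [ 0.8 -0.5  2.1] op -0.0004
R 83.3 ang -22.5 Frad 0.9 Ftan -0.1
scene (np.int64(9), [210, 213, 216, 219, 222])
side (np.int64(10), [216, 219, 222])
```

View pics/cmp.png

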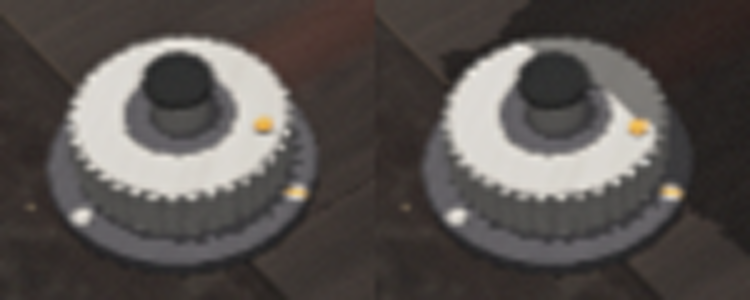

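The picture shows the stud back beside the nib after two turns (right half, stud at (637,127)) with the spindle still up. Next I press the spindle.

```bash
python3 -m handwheel '-2.7 0.13 0 0 0 0 0;-2.7 0.13 0 0 0 0 0;-2.7 0.13 0 0 0 0 0;0 0 2 0 0 0 0;0 0 1 0 0 0 0;0 0 0 0 0 0 0;0 0 0 0 0 0 0' >/dev/null
python3 s.py
```

```text
t 27.57 tcp [0.5388 0.0615 0.0741] yaw -25.9 zax [-0.003 -0.    -1.   ] q [ 0.11  0.07 -0.15  1.36  0.   -2.58] F [0.1 1.  0.7] op 0.0003
R 1.2 ang -176.8 Frad -0.1 Ftan -1.0
```

```bash
python3 -m handwheel '0 0 0.3 0 0 0 0;0 0 0.3 0 0 0 0;0 0 0.3 0 0 0 0;0 0 0.3 0 0 0 0;0 0 0.3 0 0 0 0;0 0 0.3 0 0 0 0;0 0 0.3 0 0 0 0;0 0 0.3 0 0 0 0;0 0 0.2 0 0 0 0;0 0 0 0 0 0 0;0 0 0 0 0 0 0' >/dev/null
python3 s.py
python3 -m handwheel '0 0 0.15 0 0 0 0;0 0 0.15 0 0 0 0;0 0 0 0 0 0 0;0 0 0 0 0 0 0' >/dev/null
python3 s.py
```

```text
t 28.48 tcp [0.5394 0.0619 0.0494] yaw -25.86 zax [ 0.001 -0.    -1.   ] q [ 0.11  0.08 -0.19  1.31 -0.   -2.58] F [ 0.4 -0.6  1.1] op 0.0004
R 0.7 ang 158.1 Frad -0.6 Ftan 0.5
t 28.82 tcp [0.5395 0.0619 0.0479] yaw -25.86 zax [ 0.002  0.    -1.   ] q [ 0.11  0.08 -0.19  1.3  -0.   -2.58] F [-3.9 -1.3 14. ] op 0.0
R 0.6 ang 150.8 Frad 2.8 Ftan 3.0
```

```bash
python3 -m handwheel '0 0 0.15 0 0 0 0;0 0 0 0 0 0 0;0 0 0 0 0 0 0;0 0 0 0 0 0 0' 
python3 -m handwheel '0 0 -2 0 0 0 0;0 0 -4 0 0 0 0;0 0 -4 0 0 0 0;0 0 -4 0 0 0 0;3 -3 -1 0 0 0 0;3 -3 0 0 0 0 0;3 -3 0 0 0 0 0;0 0 0 0 0 0 0;0 0 0 0 0 0 0' 
python3 stud.py 5
python3 - <<'E'
import cv2,numpy as np
a=cv2.imread("pics/scene5.png")[170:310,230:440]; b=cv2.imread("pics/side5.png")[180:320,230:440]
cv2.imwrite("pics/end.png",cv2.resize(np.vstack([a,b]),None,fx=2.1,fy=2.1,interpolation=2))
E
```

```text
time: 29.15
tool_pos: [0.5396, 0.0619, 0.0478]
tool_rot: [-0.0, 0.975, -0.224, 0.001]
force: [-9.5, -2.0, 25.5]
opening: 0.0003
finger_force: 12.6
time: 29.9
tool_pos: [0.6572, 0.1032, 0.1899]
tool_rot: [0.001, 0.975, -0.223, -0.003]
force: [-1.5, -0.6, -0.1]
opening: 0.0002
finger_force: 0.0
scene (np.int64(9), [210, 213, 216, 219, 222])
side (np.int64(6), [216, 219, 222])
```

View pics/end.png

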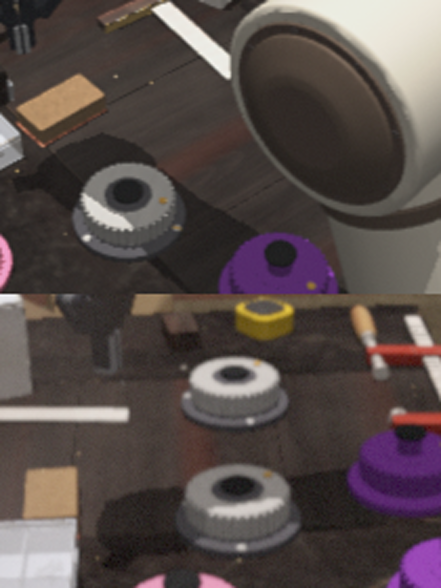

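The spindle is home, with the pad low in both views. The stud sits at two turns, and the other jack and the loose things look undisturbed. I'm handing in.

```bash
python3 -c "
from plant import *
print(finish_job())"
```

```text
the job is handed in; nothing more can be done
None
```

I rolled the raised jack's collar two full turns counter-clockwise, then pressed its spindle fully home, and handed the job in at about 30 s; the other jack and loose things looked undisturbed in the last pictures, but no verdict came back.

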